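# Turn the specimen carrier in the slide-jaw fixture

### The arm

A 6-joint arm with a two-finger parallel gripper is mounted at the origin on the work surface. World frame = base frame: x ahead of the robot, y to its left, z up, the work surface at z = 0. Lengths are in m, angles in degrees, forces in N, time in s.
With the tool pointing down it reaches from about 0.375 to 0.9 m from the base axis. Payload 3.1 kg.
Tool frame: the origin (TCP) lies between the finger pads; the fingertips stand 11 mm ahead of it and the grasp point (between the pads) lies 8 mm behind it; z points along the fingers, y is the line along which they close (so a half turn about z gives the same grasp; the last joint's range is limited). The gripper opens to 87 mm and grips with 3 to 60 N. Pads are 19 mm wide; open, the fingers measure 117 mm over their backs; the gripper's body (75 mm by 190 mm) begins 51 mm behind the grasp point.
Start: joints at [-85.285, 30.224, 82.088, -0, 67.689, -10.227], TCP at [0.161, -0.604, 0.234] pointing down, gripper open.
Joint ranges: [-176.69, 176.69], [-43.24, 126.21], [12.49, 139.97], [-82, 262], [0, 151.66], [-163.58, 163.58]. Speed limits (degrees/s): [159.86, 159.86, 180, 180, 180, 180].

### API

Orientations are given as a 3x3 rotation matrix whose columns are the frame's x, y, z axes.
In Python, from rig import bot, viewer, workorder, models gives the robot as it stands.
- The arm moves only by the shell command python3 -m jog 'ROWS'. ROWS is JSON, a list of rows, each a list of 7 numbers: the opening, from 0 (shut) to 1 (fully open), then the shift along the tool's x, y, z in m, then the turn, a rotation vector about the tool's x, y, z in degrees. In form: [[claw, x, y, z, ax, ay, az], ...]. A call has 1 to 20 rows; each row is the pose to reach, as a shift and turn from the pose commanded when the call began, along the tool's axes at that moment; what a row does not reach only later rows make up. A row lasts 1/8 s, in which the tool goes at most 62.5 mm and 10.7 degrees, less where a joint would pass 70% of its speed; a pose out of reach is approached as far as the arm can. A call with a gripper value outside its range is refused whole. The fingers move at their own pace and stop on an object; the grip force is fixed at half the most. Time passes only in rows, so rows that repeat a pose let the fingers close. It gives the time, the measured TCP pose, the force, the opening and the grip force at its end, in the units of the state.
- bot.read_state(): the state, without advancing time (a new reading comes with each control period).
- viewer.capture(name): name is "scene" or "top"; returns (picture, depth): 384x512x3 uint8, blue, green, red; 384x512 float32, m along the optical axis (not along the pixel's ray), 0 where there is no reading.
- viewer.camera_info(name): a dict with "fx", "fy", "cx", "cy" (pixels), "dist_coeffs" ([k1, k2, p1, p2, k3] as OpenCV has them; the pictures are not rectified), "world_to_cam" (4x4, takes a point from world to camera coordinates). Camera axes: x right, y down, z forward; pixel columns grow to the right and rows downward; lengths in m; the calibration is good to about 2 mm. A picture is of the moment at which its call begins. camera_info takes no time and is no camera call.
- workorder.hand_in(): hands the job in; it is judged then, once.
Trained networks look in the newest picture that a camera, given by its name, has taken for a name from the list of things; names that differ only in an ending like _2 or _b are one class to them, and where a whole thing is asked for, a point or a joint stands for the part that bears it (a point fixed in the world has none). Each returns a list of dicts, best first, with "p" (0 to 1); they miss things now and then, are a little off and sometimes report something else, mostly with a low value. They report only what shows in the picture. A call takes as long as a camera call.
- models.outline_of(camera, thing): "mask" (384x512 bool, what is visible of it).
- models.tip_of(camera, thing): "xyz" ([x, y, z] in m, in world coordinates, good to about 4 mm: a listed point, or the origin of a listed thing).
The state is a dict: "time_s": time; "joint_positions": joint angles; "qvel": joint speeds; "tau": joint torques, N m; "position": TCP position; "tcp_rot": TCP orientation; "force": force on the tool from outside, world axes, zero at the start; "moment": the same for the moment, N m; "opening": opening from 0.0 (shut) to 1.0 (fully open); "grasp_force": force on a finger pad.
Only numpy, scipy, OpenCV 4.12 (cv2) and the standard library are available. Lean on these libraries where they do the work, as an engineer would, in place of code of your own. Each camera call takes 0.05 s, during which the arm holds its last target. There are 200 camera calls.

### The job

The white specimen carrier sits in the slide-jaw fixture with its copper window turned sideways against the fixed jaw. Back the blue-handled sliding jaw off, take the carrier out, turn it a quarter turn about its long axis and put it back, central between the jaws and flat on the bed with the copper window facing straight up; then bring the sliding jaw home by its handle and hold a firm, not violent, push on it for a moment, so that the carrier is clamped square against the fixed jaw, and let go. Leave the other things on the bench where they are.

Things in the scene. Friction and masses are not known exactly. Their poses are not given: they have to be found in the camera images.
- fixture: Fixed slide-jaw fixture. Origin on the bench under the jaws; x = slide direction, from fixed to sliding jaw (from the robot's left to its right, roughly), z up. Black base plate x -105 to 125, 110 wide, 10 thick. Steel bed 44 wide (y), top z 35. Fixed jaw: dark steel, 46 wide, top z 59, from x -64 to its face at x -40. Sliding jaw face at x = -10 + joint (all mm).
- jaw_slide (a joint): Position of the sliding jaw, m: 0 = gap between the jaw faces 30 mm, grows as the jaw opens (moves along fixture +x), up to 0.055 (gap 85 mm). The gap is 30 mm + joint. Stiff: takes about 4 N to move and stays where it is left.
- jaw: Sliding jaw. Origin: on its clamping face, mid-width, at the height of the bed (z 35 mm); axes as the fixture. Dark steel jaw 26 mm thick (x), 46 mm wide, 24 mm high, carrying behind it (x +38 to +54 mm) an upright blue handle.
- jaw_handle (a point): Centre of the top of the sliding jaw's upright blue handle, 16 mm thick (fixture x) by 24 mm wide (fixture y), its top 106 mm above the bench; it stands free above the jaw for 47 mm.
- carrier: White carrier block 60 (its x) x 38 (y) x 50 (z) mm, 0.25 kg, origin at its centre. Copper window with brass disc on its +y face (60 x 50). At the start it stands on the bed, x along the fixture's y (ends overhang the jaws 7 mm), z up, copper face against the fixed jaw. Copper up, it is 38 mm high and 50 mm deep between the jaws.
- tweezers: Steel tweezers, 130 mm long, 7 mm high, lying beside the fixture; leave alone. Origin at its middle, underside.
- lens_tube: Black lens tube, 52 mm across, 70 mm high, standing; leave alone. Origin: underside centre.
- spare_holder: White spare holder 70 x 45 x 42 mm with a dark steel bar on top; leave alone. Origin: underside centre.
- amber_jar: Amber jar, 54 mm across, 75 mm high; leave alone. Origin: underside centre.
- dish: Glass dish, 90 mm across, 18 mm high; leave alone. Origin: underside centre.
- grid_box: Grey divided box 110 x 75 x 22 mm; leave alone. Origin: underside centre.
- screwdriver: Red-handled screwdriver, 160 mm long, lying; leave alone. Origin: its underside.

How it is judged:
By the outcome, as a careful person would: the job done as asked, in the order asked, and still so for the second after the job is handed in, with the robot touching nothing.
It also fails if it takes over 69 s, if anything falls off the work surface, if the arm or the gripper's body presses on something with over 40 N, if the wrist force passes 120 N, or if a joint passes its speed limit or range.

## Working session

There is one attempt and no reset: what is moved stays moved. The work goes in short steps, Python scripts to look and compute and a shell command to move; the robot and the scene stay as the last step left them, time stands still between calls to the robot, and variables do not carry over. Pictures are saved under pics/ and viewed, at most 10 in all, crops included, and the job is handed in when it is done.

```bash
mkdir -p pics; cat > h.py <<'E'
import numpy as np,cv2
from rig import bot,viewer,workorder,models
def world(cam,depth):
    i=viewer.camera_info(cam);K=np.array([[i['fx'],0,i['cx']],[0,i['fy'],i['cy']],[0,0,1]])
    u,v=np.meshgrid(np.arange(512.),np.arange(384.))
    n=cv2.undistortPoints(np.stack([u,v],-1).reshape(-1,1,2),K,np.array(i['dist_coeffs'])).reshape(384,512,2)
    p=np.concatenate([n*depth[...,None],depth[...,None]],-1)
    T=np.linalg.inv(np.array(i['world_to_cam']));return p@T[:3,:3].T+T[:3,3]
def st():
    s=bot.read_state();print(s['time_s'],np.round(s['position'],4),np.round(s['force'],1),round(s['opening'],3),round(s['grasp_force'],1));print(np.round(s['tcp_rot'],3).tolist(),np.round(s['joint_positions'],1));return s
E
python3 - <<'E'
from h import *
st()
pics=[]
for c in('scene','top'):
    im,d=viewer.capture(c);pics.append(im);P=world(c,d)
    print(c,np.round(np.array(viewer.camera_info(c)['world_to_cam']),2).tolist())
    for t in('fixture','jaw','jaw_handle','carrier'):
        print(t,[(np.round(r['xyz'],4),round(r['p'],2)) for r in models.tip_of(c,t)[:2]])
    for t in('fixture','jaw','carrier'):
        r=models.outline_of(c,t)
        if r:
            m=r[0]['mask']&(d>0);q=P[m];z=np.percentile(q[:,2],90);q=q[abs(q[:,2]-z)<.004]
            print(t,round(r[0]['p'],2),m.sum(),'ztop',round(z,4),cv2.minAreaRect((q[:,:2]*1000).astype(np.float32)))
    cv2.imwrite(f'pics/{c}0.png',im)
cv2.imwrite('pics/both.png',cv2.resize(np.vstack(pics),(400*1,600)))
E
```

```text
0.0 [ 0.1611 -0.6032  0.2326] [ 0.5  0.  -0.3] 1.002 0.0
[[0.966, 0.258, -0.0], [0.258, -0.966, 0.002], [0.0, -0.002, -1.0]] [-85.3  30.3  82.2  -0.   67.7 -10.2]
scene [[0.49, 0.87, 0.0, -0.28], [0.68, -0.38, -0.63, -0.33], [-0.55, 0.31, -0.78, 1.54], [0.0, 0.0, 0.0, 1.0]]
fixture [(array([ 0.552 , -0.034 ,  0.0015]), 0.58)]
jaw [(array([ 0.55  , -0.0377,  0.0371]), 0.61)]
jaw_handle [(array([ 0.563 , -0.0801,  0.1066]), 0.61), (array([0.6271, 0.2986, 0.0028]), 0.24)]
carrier [(array([ 0.5438, -0.0138,  0.0621]), 0.6)]
fixture 0.58 2731 ztop 0.0585 ((551.869384765625, -30.475364685058594), (47.59028244018555, 126.24472045898438), 13.205412864685059)
jaw 0.79 529 ztop 0.0998 ((565.951904296875, -84.0705337524414), (24.12470054626465, 13.653100967407227), 14.739546775817871)
carrier 0.66 508 ztop 0.0868 ((545.3942260742188, -13.40799331665039), (61.29127502441406, 38.077083587646484), 11.47208023071289)
top [[-0.02, -1.0, 0.02, 0.01], [-0.99, 0.02, -0.13, 0.56], [0.13, -0.03, -0.99, 1.11], [0.0, 0.0, 0.0, 1.0]]
fixture [(array([ 0.5509, -0.0338, -0.0016]), 0.76)]
jaw [(array([ 0.5503, -0.038 ,  0.0308]), 0.66)]
jaw_handle [(array([ 0.5588, -0.0845,  0.1073]), 0.81)]
carrier [(array([ 0.5438, -0.0148,  0.0603]), 0.82)]
fixture 0.98 2749 ztop 0.0582 ((546.453125, -26.57341766357422), (46.014137268066406, 117.79585266113281), 13.079716682434082)
jaw 0.73 389 ztop 0.1038 ((559.4959106445312, -82.83121490478516), (23.600265502929688, 15.879979133605957), 13.622613906860352)
carrier 0.57 348 ztop 0.0872 ((538.734130859375, -12.706567764282227), (59.73634338378906, 37.58735275268555), 14.304634094238281)
```

View pics/scene0.png

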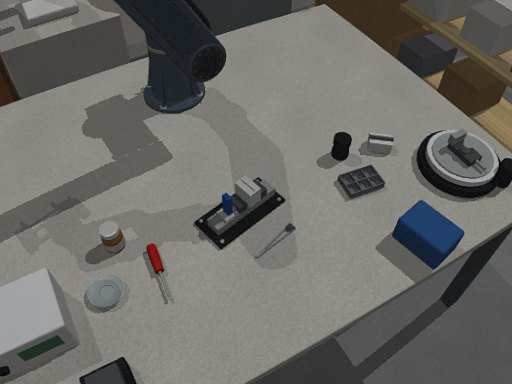

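View pics/top0.png

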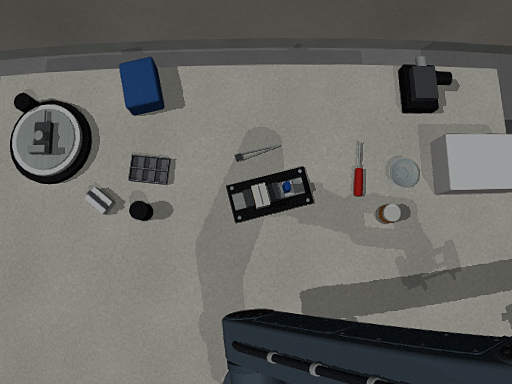

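The scene view shows the fixture around (240,210) with the blue handle at (228,203) and the carrier at (250,190). The top view shows it around (270,193), with the handle at (287,186) and the tweezers beyond it. Fixture +x runs along world -y, turned about 13°. Next I refine the fixture pose from its base plate.

```bash
python3 - <<'E'
from h import *
for c in('scene','top'):
    im,d=viewer.capture(c);P=world(c,d)
    near=(abs(P[...,0]-.55)<.14)&(abs(P[...,1]+.04)<.18)&(d>0)
    def rect(m,n):
        k,l,s,_=cv2.connectedComponentsWithStats(m.astype(np.uint8));j=1+np.argmax(s[1:,4]);m=l==j
        r=cv2.minAreaRect((P[m][:,:2]*1000).astype(np.float32));print(c,n,m.sum(),np.round(r[0],1),np.round(r[1],1),round(r[2],2),'z',np.round(np.median(P[m][:,2]),4))
    rect(near&(P[...,2]>.0055)&(P[...,2]<.016),'base')
    rect(near&(P[...,2]>.006),'all')
    rect(near&(abs(P[...,2]-.085)<.005),'carrier')
    rect(near&(abs(P[...,2]-.106)<.006),'handle')
    rect(near&(abs(P[...,2]-.059)<.005)&(P[...,1]<-.03),'jawtop')
    rect(near&(abs(P[...,2]-.059)<.005)&(P[...,1]>-.00),'fixtop')
    t=near&(abs(P[...,2])<.004);print('bench z',np.median(P[t][:,2]))
E
```

```text
scene base 1388 [553.4 -42.6] [115.  232.6] 13.22 z 0.0102
scene all 3115 [553.4 -42.6] [115.  232.6] 13.22 z 0.0266
scene carrier 291 [543.7 -14.3] [60.8 39. ] 13.39 z 0.0851
scene handle 57 [564.6 -84. ] [24.3 16.5] 11.57 z 0.1054
scene jawtop 154 [557.2 -48. ] [32.3 48.9] 76.35 z 0.0589
scene fixtop 74 [546.4  23.1] [27.4 59.7] 73.51 z 0.059
bench z 0.00022799073625368038
top base 1736 [550.  -42.9] [110.5 232.9] 13.1 z 0.0098
top all 3011 [549.5 -41.5] [110.4 229.8] 13.05 z 0.0128
top carrier 321 [538.8 -12.6] [59.5 38. ] 12.93 z 0.0847
top handle 54 [559.3 -82.5] [23.7 15.8] 13.92 z 0.1048
top jawtop 161 [551.9 -50.6] [46.7 26.3] 12.71 z 0.0586
top fixtop 153 [535.6  19. ] [45.3 24.3] 12.54 z 0.0586
bench z -0.00025012395740775517
```

```bash
cat >> h.py <<'E'
from scipy.spatial.transform import Rotation as Ro
O=np.array([.5493,-.0327,0]);A=13.1
F=Ro.from_euler('z',A-90,degrees=True).as_matrix()   # fixture axes in world
def hand(p,kind,tilt=0):
    """TCP pose for grasp point p (fixture mm). kind h: tool y=fix x; c: tool y=fix y; tilt about fix y, deg"""
    M=np.array([[0,1,0],[1,0,0],[0,0,-1.]]) if kind=='h' else np.array([[-1,0,0],[0,1,0],[0,0,-1.]])
    R=F@Ro.from_euler('y',tilt,degrees=True).as_matrix()@M
    return O+F@np.array(p)/1000+R[:,2]*.008,R
def rel(a,b):
    "row from pose a to pose b"
    return np.round(a[1].T@(b[0]-a[0]),4),np.round(Ro.from_matrix(a[1].T@b[1]).as_rotvec(degrees=True),2)
def here():
    s=bot.read_state();return np.array(s['position']),np.array(s['tcp_rot'])
def infix(s): 
    R=np.array(s['tcp_rot']);return np.round(F.T@(np.array(s['position'])-R[:,2]*.008-O)*1000,1)
E
python3 - <<'E'
from h import *
R=np.array([[.9662,.258,0],[.258,-.9662,0],[0,0,-1]])
s=(np.array([.161,-.604,.234]),R)
for z in(160,92):print(rel(s,hand([52,.8,z],'h')), hand([52,.8,z],'h')[0])
E
```

```text
(array([ 0.5217, -0.3998,  0.082 ]), array([0.  , 0.  , 1.85])) [ 0.56186505 -0.08316543  0.152     ]
(array([ 0.5217, -0.3998,  0.15  ]), array([0.  , 0.  , 1.85])) [ 0.56186505 -0.08316543  0.084     ]
```

```bash
python3 -m jog '[[0.5,0.522,-0.4,0.03,0,0,1.85],[0.5,0.522,-0.4,0.03,0,0,1.85],[0.5,0.522,-0.4,0.03,0,0,1.85],[0.5,0.522,-0.4,0.03,0,0,1.85],[0.5,0.522,-0.4,0.03,0,0,1.85],[0.5,0.522,-0.4,0.03,0,0,1.85],[0.5,0.522,-0.4,0.03,0,0,1.85],[0.5,0.522,-0.4,0.03,0,0,1.85],[0.5,0.522,-0.4,0.03,0,0,1.85],[0.5,0.522,-0.4,0.03,0,0,1.85],[0.5,0.522,-0.4,0.03,0,0,1.85],[0.5,0.522,-0.4,0.03,0,0,1.85],[0.5,0.522,-0.4,0.03,0,0,1.85],[0.5,0.522,-0.4,0.082,0,0,1.85],[0.5,0.522,-0.4,0.082,0,0,1.85]]'; python3 -c "
from h import *
s=st();print(infix(s))"
```

```text
time_s: 2.78
position: [0.5587, -0.0831, 0.1487]
tcp_rot: [[0.974, 0.224, -0.009], [0.224, -0.974, 0.003], [-0.008, -0.005, -1.0]]
force: [-0.4, 0.7, -0.1]
opening: 0.499
grasp_force: 0.0
2.775 [ 0.5587 -0.0831  0.1487] [-0.4  0.7 -0.1] 0.499 0.0
[[0.974, 0.224, -0.009], [0.224, -0.974, 0.003], [-0.008, -0.005, -1.0]] [-19.8  32.3  95.   -0.   53.2  57.3]
[ 51.2  -2.2 156.7]
```

```bash
python3 -m jog '[[0.5,0.002,0,0.03,0,0,0],[0.5,0.002,0,0.064,0,0,0],[0.5,0.002,0,0.064,0,0,0],[0.5,0.002,0,0.064,0,0,0],[0,0.002,0,0.064,0,0,0],[0,0.002,0,0.064,0,0,0],[0,0.002,0,0.064,0,0,0],[0,0.002,0,0.064,0,0,0],[0,0.002,0,0.064,0,0,0]]'; python3 -c "
from h import *
s=st();print(infix(s))"
```

```text
time_s: 3.9
position: [0.5647, -0.0828, 0.088]
tcp_rot: [[0.974, 0.227, 0.001], [0.227, -0.974, -0.001], [0.001, 0.001, -1.0]]
force: [-1.5, -2.3, 3.9]
opening: 0.183
grasp_force: 30.0
3.9 [ 0.5647 -0.0828  0.088 ] [-1.5 -2.3  3.9] 0.183 30.0
[[0.974, 0.227, 0.001], [0.227, -0.974, -0.001], [0.001, 0.001, -1.0]] [-19.5  37.8  96.7  -0.   45.4  57.4]
[52.3  3.6 96. ]
```

```bash
python3 -m jog '[[0,0,0.006,0,0,0,0],[0,0,0.012,0,0,0,0],[0,0,0.018,0,0,0,0],[0,0,0.024,0,0,0,0],[0,0,0.03,0,0,0,0],[0,0,0.036,0,0,0,0],[0,0,0.036,0,0,0,0],[0,0,0.036,0,0,0,0]]'; python3 -c "
from h import *
s=st();print(infix(s))"
```

```text
time_s: 4.9
position: [0.5725, -0.1167, 0.088]
tcp_rot: [[0.974, 0.226, 0.0], [0.226, -0.974, 0.001], [0.0, -0.001, -1.0]]
force: [-1.4, 2.0, 4.5]
opening: 0.18
grasp_force: 30.0
4.9 [ 0.5725 -0.1167  0.088 ] [-1.4  2.   4.5] 0.18 30.0
[[0.974, 0.226, 0.0], [0.226, -0.974, 0.001], [0.0, -0.001, -1.0]] [-22.5  38.6  94.7   0.1  46.8  54.4]
[87.   3.6 96. ]
```

```bash
python3 -m jog '[[0.5,0,0.036,0,0,0,0],[0.5,0,0,0,0,0,0],[0.5,0,0,0,0,0,0],[0.5,0,0,-0.05,0,0,0],[0.5,0,0,-0.1,0,0,0],[0.5,0,0,-0.12,0,0,0],[0.5,0,0,-0.12,0,0,0],[0.5,0,0,-0.12,0,0,0]]'; python3 -c "
from h import *
s=st();print(infix(s));h=here()
for t in (0,-55):
  for z in (170,60):print(t,z,rel(h,hand([-20.6,-3.5,z],'c',t)))"
```

```text
time_s: 5.9
position: [0.5718, -0.1175, 0.2063]
tcp_rot: [[0.974, 0.226, -0.002], [0.226, -0.974, 0.001], [-0.002, -0.001, -1.0]]
force: [0.1, 0.3, 0.1]
opening: 0.499
grasp_force: 0.0
5.9 [ 0.5718 -0.1175  0.2063] [0.1 0.3 0.1] 0.499 0.0
[[0.974, 0.226, -0.002], [0.226, -0.974, 0.001], [-0.002, -0.001, -1.0]] [-22.6  29.   89.7  -0.   61.5  54.4]
[ 87.7   2.7 214.3]
0 170 (array([-0.0061, -0.1082,  0.0445]), array([-1.400e-01,  2.000e-02, -9.004e+01]))
0 60 (array([-0.0059, -0.1081,  0.1545]), array([-1.400e-01,  2.000e-02, -9.004e+01]))
-55 170 (array([-0.0061, -0.1017,  0.041 ]), array([-43.03, -42.86, -82.36]))
-55 60 (array([-0.0059, -0.1015,  0.151 ]), array([-43.03, -42.86, -82.36]))
```

```bash
python3 -m jog '[[1,-0.006,-0.1017,0.041,-43.03,-42.86,-82.36],[1,-0.006,-0.1017,0.041,-43.03,-42.86,-82.36],[1,-0.006,-0.1017,0.041,-43.03,-42.86,-82.36],[1,-0.006,-0.1017,0.041,-43.03,-42.86,-82.36],[1,-0.006,-0.1017,0.041,-43.03,-42.86,-82.36],[1,-0.006,-0.1017,0.041,-43.03,-42.86,-82.36],[1,-0.006,-0.1017,0.041,-43.03,-42.86,-82.36],[1,-0.006,-0.1017,0.041,-43.03,-42.86,-82.36],[1,-0.006,-0.1017,0.041,-43.03,-42.86,-82.36],[1,-0.006,-0.1017,0.041,-43.03,-42.86,-82.36],[1,-0.006,-0.1017,0.041,-43.03,-42.86,-82.36],[1,-0.006,-0.1017,0.041,-43.03,-42.86,-82.36],[1,-0.006,-0.1017,0.041,-43.03,-42.86,-82.36],[1,-0.006,-0.1017,0.041,-43.03,-42.86,-82.36]]'; python3 -c "
from h import *
s=st();print(infix(s));h=here()
for z in (170,100,60):print(z,rel(h,hand([-20.6,-3.5,z],'c',-55)))
im,d=viewer.capture('scene');cv2.imwrite('pics/s1.png',cv2.resize(im[130:290,150:350],(800,640))[:600])"
```

```text
time_s: 7.65
position: [0.544, -0.0199, 0.1668]
tcp_rot: [[-0.127, 0.974, 0.187], [0.558, 0.226, -0.798], [-0.82, 0.003, -0.573]]
force: [0.5, 0.6, 0.2]
opening: 1.003
grasp_force: 0.0
7.65 [ 0.544  -0.0199  0.1668] [0.5 0.6 0.2] 1.003 0.0
[[-0.127, 0.974, 0.187], [0.558, 0.226, -0.798], [-0.82, 0.003, -0.573]] [ 11.8  40.8 103.1 -68.6  61.6  48.2]
[-20.2  -2.3 171.4]
170 (array([ 0.0014, -0.0013,  0.0005]), array([ 0.08,  0.06, -0.15]))
100 (array([ 0.0588, -0.0015,  0.0406]), array([ 0.08,  0.06, -0.15]))
60 (array([ 0.0916, -0.0016,  0.0635]), array([ 0.08,  0.06, -0.15]))
```

View pics/s1.png

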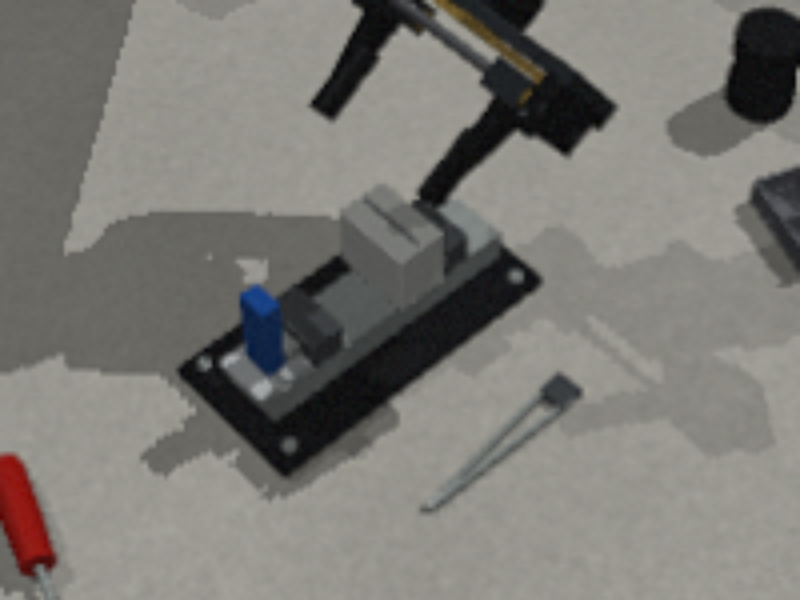

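The carrier (crop 390,240) is untouched, the jaw is wide open with its handle at crop (262,330), and the tilted gripper hovers above. I descend and grip.

```bash
python3 -m jog '[[1,0.03,-0.0014,0.02,0,0,-0.15],[1,0.059,-0.0015,0.041,0,0,-0.15],[1,0.08,-0.0016,0.0555,0,0,-0.15],[1,0.0916,-0.0016,0.0635,0,0,-0.15],[1,0.0916,-0.0016,0.0635,0,0,-0.15],[1,0.0916,-0.0016,0.0635,0,0,-0.15],[0,0.0916,-0.0016,0.0635,0,0,-0.15],[0,0.0916,-0.0016,0.0635,0,0,-0.15],[0,0.0916,-0.0016,0.0635,0,0,-0.15],[0,0.0916,-0.0016,0.0635,0,0,-0.15],[0,0.0916,-0.0016,0.0635,0,0,-0.15]]'; python3 -c "
from h import *
s=st();print(infix(s));h=here()
p=infix(s)
print('up',rel(h,hand(p+[3,0,75],'c',-55)));print('turn',rel(h,hand(p+[3,0,75],'c',35)))"
```

```text
time_s: 9.07
position: [0.5423, -0.0196, 0.0554]
tcp_rot: [[-0.131, 0.973, 0.188], [0.557, 0.229, -0.798], [-0.82, -0.0, -0.572]]
force: [0.4, 1.1, 1.7]
opening: 0.685
grasp_force: 30.0
9.075 [ 0.5423 -0.0196  0.0554] [0.4 1.1 1.7] 0.685 30.0
[[-0.131, 0.973, 0.188], [0.557, 0.229, -0.798], [-0.82, -0.0, -0.572]] [ 11.8  52.9 103.5 -75.6  57.8  61.9]
[-20.9  -3.9  59.9]
up (array([-0.0632, -0.0001, -0.0404]), array([0.1 , 0.1 , 0.08]))
turn (array([-0.0552, -0.    , -0.0484]), array([1.00e-02, 9.01e+01, 1.40e-01]))
```

```bash
python3 -m jog '[[0,-0.017,0,-0.01,0,0,0],[0,-0.034,0,-0.021,0,0,0],[0,-0.063,0,-0.04,0,0,0],[0,-0.063,0,-0.04,0,0,0],[0,-0.062,0,-0.041,0,10,0],[0,-0.061,0,-0.042,0,20,0],[0,-0.06,0,-0.043,0,30,0],[0,-0.06,0,-0.043,0,40,0],[0,-0.059,0,-0.044,0,50,0],[0,-0.058,0,-0.045,0,60,0],[0,-0.057,0,-0.046,0,70,0],[0,-0.056,0,-0.047,0,80,0],[0,-0.0552,0,-0.0484,0,90.1,0],[0,-0.0552,0,-0.0484,0,90.1,0],[0,-0.0552,0,-0.0484,0,90.1,0],[0,-0.0552,0,-0.0484,0,90.1,0]]'; python3 -c "
from h import *
s=st();print(infix(s))
out=[]
for c in ('scene','top'):
  im,d=viewer.capture(c);P=world(c,d)
  m=(d>0)&(abs(P[...,2]-.106)<.006)&(P[...,1]<-.09)&(P[...,1]>-.15)&(im[...,0]>im[...,2]*1.0+40)
  print(c,'handle',m.sum(),F.T@(np.median(P[m],0)-O)*1000)
  out.append(cv2.resize(im[130:290,150:350] if c=='scene' else im[120:280,170:370],(400,320)))
cv2.imwrite('pics/s2.png',np.hstack(out))"
```

```text
time_s: 11.08
position: [0.5398, -0.0104, 0.1284]
tcp_rot: [[-0.188, 0.973, -0.133], [0.798, 0.231, 0.557], [0.573, -0.001, -0.82]]
force: [-0.0, 0.8, -3.0]
opening: 0.685
grasp_force: 30.0
11.075 [ 0.5398 -0.0104  0.1284] [-0.   0.8 -3. ] 0.685 30.0
[[-0.188, 0.973, -0.133], [0.798, 0.231, 0.557], [0.573, -0.001, -0.82]] [-27.4  40.8  92.   26.9  73.6 -54.5]
[-19.3  -4.2 135. ]
scene handle 57 [ 92.27132402   4.60471401 105.11968797]
top handle 0 [nan nan nan]
  return _methods._mean(a, axis=axis, dtype=dtype,
  ret = um.true_divide(
```

View pics/s2.png

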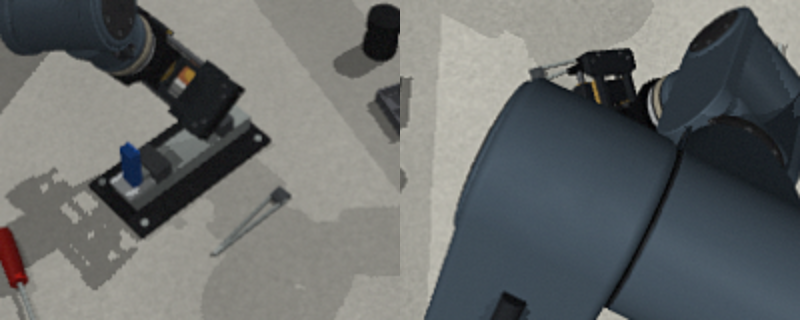

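The gripper has turned over. The carrier is held under it but hidden by the wrist. The jaw is open, with its handle at fixture x of about 91. I lower it now.

```bash
python3 -c "
from h import *
h=here()
for z in (135,90,60,56,54):print(z,rel(h,hand([-12,.5,z],'c',35)))"
```

```text
135 (array([-0.006 ,  0.0044, -0.0039]), array([-0.13,  0.05,  0.19]))
90 (array([-0.0317,  0.0044,  0.033 ]), array([-0.13,  0.05,  0.19]))
60 (array([-0.0489,  0.0044,  0.0576]), array([-0.13,  0.05,  0.19]))
56 (array([-0.0512,  0.0044,  0.0609]), array([-0.13,  0.05,  0.19]))
54 (array([-0.0524,  0.0044,  0.0625]), array([-0.13,  0.05,  0.19]))
```

```bash
python3 -m jog '[[0,-0.006,0.0044,-0.0039,-0.13,0.05,0.19],[0,-0.006,0.0044,-0.0039,-0.13,0.05,0.19],[0,-0.0317,0.0044,0.033,-0.13,0.05,0.19],[0,-0.04,0.0044,0.0453,-0.13,0.05,0.19],[0,-0.0489,0.0044,0.0576,-0.13,0.05,0.19],[0,-0.0489,0.0044,0.0576,-0.13,0.05,0.19],[0,-0.0489,0.0044,0.0576,-0.13,0.05,0.19],[0,-0.0505,0.0044,0.0599,-0.13,0.05,0.19],[0,-0.0512,0.0044,0.0609,-0.13,0.05,0.19],[0,-0.0512,0.0044,0.0609,-0.13,0.05,0.19],[0,-0.0512,0.0044,0.0609,-0.13,0.05,0.19]]'; python3 -c "
from h import *
s=st();print(infix(s))"
```

```text
time_s: 12.55
position: [0.5463, -0.0176, 0.049]
tcp_rot: [[-0.184, 0.974, -0.129], [0.798, 0.225, 0.56], [0.575, -0.0, -0.818]]
force: [0.9, 0.3, -2.2]
opening: 0.69
grasp_force: 30.0
12.55 [ 0.5463 -0.0176  0.049 ] [ 0.9  0.3 -2.2] 0.69 30.0
[[-0.184, 0.974, -0.129], [0.798, 0.225, 0.56], [0.575, -0.0, -0.818]] [-27.8  48.4  91.9  28.2  67.  -58.3]
[-10.8   0.5  55.5]
```

```bash
python3 -m jog '[[0,-0.0003,0,0.0004,0,0,0],[0,-0.0006,0,0.0008,0,0,0],[0,-0.0009,0,0.0012,0,0,0],[0,-0.0011,0,0.0016,0,0,0],[0,-0.0011,0,0.0016,0,0,0],[0,-0.0011,0,0.0016,0,0,0]]'
```

```text
time_s: 13.3
position: [0.5463, -0.0176, 0.0489]
tcp_rot: [[-0.184, 0.974, -0.129], [0.796, 0.225, 0.561], [0.576, 0.0, -0.817]]
force: [-1.7, -2.2, 11.1]
opening: 0.69
grasp_force: 30.0
```

```bash
python3 -m jog '[[0,0.0008,0,-0.0012,0,0,0],[0,0.0008,0,-0.0012,0,0,0],[1,0.0008,0,-0.0012,0,0,0],[1,0.0008,0,-0.0012,0,0,0],[1,0.0008,0,-0.0012,0,0,0],[1,0.0008,0,-0.0012,0,0,0],[1,0,0,-0.03,0,0,0],[1,0,0,-0.08,0,0,0],[1,0,0,-0.13,0,0,0],[1,0,0,-0.13,0,0,0],[1,0,0,-0.13,0,0,0]]'; python3 -c "
from h import *
s=st();print(infix(s));h=here()
for p in ([140,0,185],[91,1,180],[91,0,250]):print(p,rel(h,hand(p,'h')))
im,d=viewer.capture('scene');cv2.imwrite('pics/s3.png',cv2.resize(im[130:290,150:350],(750,600)))"
```

```text
time_s: 14.68
position: [0.5623, -0.0898, 0.1528]
tcp_rot: [[-0.183, 0.974, -0.131], [0.797, 0.225, 0.561], [0.576, -0.002, -0.818]]
force: [-0.3, 0.1, -0.1]
opening: 1.0
grasp_force: 0.0
14.675 [ 0.5623 -0.0898  0.1528] [-0.3  0.1 -0.1] 1.0 0.0
[[-0.183, 0.974, -0.131], [0.797, 0.225, 0.561], [0.576, -0.002, -0.818]] [-32.8  41.6  83.9  23.9  82.1 -54.9]
[ 63.2  -0.3 159.4]
[140, 0, 185] (array([-0.0527,  0.0004, -0.0666]), array([-27.55, -27.47,  86.78]))
[91, 1, 180] (array([-0.0155,  0.0013, -0.0344]), array([-27.55, -27.47,  86.78]))
[91, 0, 250] (array([ 0.0248,  0.0002, -0.0916]), array([-27.55, -27.47,  86.78]))
```

View pics/s3.png

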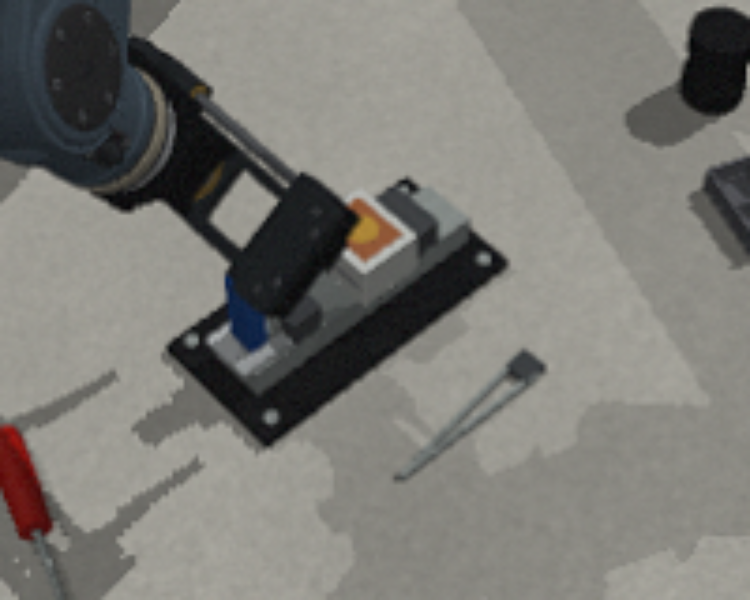

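The copper window now faces up at crop (370,225), and the carrier lies between the jaws. I clear the view and measure its centring.

```bash
python3 -m jog '[[1,-0.0527,0,-0.0666,0,0,0],[1,-0.0527,0,-0.0666,0,0,0],[0.5,-0.0527,0,-0.0666,-27.55,-27.47,86.78],[0.5,-0.0527,0,-0.0666,-27.55,-27.47,86.78],[0.5,-0.0527,0,-0.0666,-27.55,-27.47,86.78],[0.5,-0.0527,0,-0.0666,-27.55,-27.47,86.78],[0.5,-0.0527,0,-0.0666,-27.55,-27.47,86.78],[0.5,-0.0527,0,-0.0666,-27.55,-27.47,86.78],[0.5,-0.0527,0,-0.0666,-27.55,-27.47,86.78],[0.5,-0.0527,0,-0.0666,-27.55,-27.47,86.78],[0.5,-0.0527,0,-0.0666,-27.55,-27.47,86.78],[0.5,-0.0527,0,-0.0666,-27.55,-27.47,86.78],[0.5,-0.0527,0,-0.0666,-27.55,-27.47,86.78]]' >/dev/null; cat > m.py <<'E'
from h import *
s=st();print(infix(s))
for c in('scene','top'):
    im,d=viewer.capture(c);P=(world(c,d)-O)@F*1000
    near=(abs(P[...,1])<60)&(d>0)
    def rect(m,n):
        k,l,ss,_=cv2.connectedComponentsWithStats(m.astype(np.uint8))
        if k<2:return print(c,n,'none')
        m=l==1+np.argmax(ss[1:,4]);r=cv2.minAreaRect(P[m][:,:2].astype(np.float32));print(c,n,m.sum(),np.round(r[0],1),np.round(r[1],1),round(r[2],2),'z',np.round(np.median(P[m][:,2]),1))
    x,z=P[...,0],P[...,2]
    rect(near&(z>5.5)&(z<16)&(abs(x)<135),'base')
    rect(near&(abs(z-73)<4)&(x<30)&(x>-45),'carrier')
    rect(near&(abs(z-105)<6)&(x>45)&(x<110)&(im[...,0]>im[...,2]+30.),'handle')
    rect(near&(abs(z-59)<4)&(x>5)&(x<80),'jawtop')
    rect(near&(abs(z-59)<4)&(x<-38),'fixtop')
E
python3 m.py
```

```text
16.35 [ 0.5806 -0.1689  0.1764] [0.1 0.4 0.5] 0.501 0.0
[[0.973, 0.229, -0.001], [0.229, -0.973, 0.001], [-0.0, -0.001, -1.0]] [-26.8  32.6  88.2   0.   59.2  49.9]
[139.8  -0.4 184.4]
scene base 1307 [10.2  5.7] [111.9 234.7] 88.67 z 10.3
scene carrier 363 [-10.6   3.1] [60.8 51.7] 88.94 z 73.0
scene handle 61 [91.8  2.4] [25.  15.2] 88.38 z 104.9
scene jawtop 150 [58.6  3.4] [45.8 26.5] 89.84 z 59.2
scene fixtop 103 [-53.4   3.1] [47.8 20.4] 88.97 z 59.5
top base 1321 [-11.   -1.5] [110.1 190.7] 89.9 z 9.8
top carrier 385 [-12.9  -1.5] [49.7 60. ] 0.45 z 72.9
top handle none
top jawtop 149 [56.4 -1.4] [26.4 46.2] 0.47 z 58.7
top fixtop 139 [-53.8  -1.7] [46.  23.7] 89.67 z 58.9
```

Carrier, jaw top and fixed jaw agree in y within 0.3 mm in both cameras. The top of the carrier is at z 73, so it lies flat, with a gap of about 4 mm to the fixed jaw. Next I take the handle.

```bash
python3 -m jog '[[0.5,0.001,-0.048,0.03,0,0,0],[0.5,0.001,-0.048,0.03,0,0,0],[0.5,0.001,-0.048,0.03,0,0,0],[0.5,0.001,-0.048,0.06,0,0,0],[0.5,0.001,-0.048,0.089,0,0,0],[0.5,0.001,-0.048,0.089,0,0,0],[0.5,0.001,-0.048,0.089,0,0,0],[0,0.001,-0.048,0.089,0,0,0],[0,0.001,-0.048,0.089,0,0,0],[0,0.001,-0.048,0.089,0,0,0],[0,0.001,-0.048,0.089,0,0,0]]';  python3 -c "
from h import *
s=st();print(infix(s))"
```

```text
time_s: 17.82
position: [0.5714, -0.1216, 0.0888]
tcp_rot: [[0.974, 0.226, 0.001], [0.226, -0.974, 0.001], [0.001, -0.001, -1.0]]
force: [-0.1, 3.8, 4.1]
opening: 0.184
grasp_force: 30.0
17.825 [ 0.5714 -0.1216  0.0888] [-0.1  3.8  4.1] 0.184 30.0
[[0.974, 0.226, 0.001], [0.226, -0.974, 0.001], [0.001, -0.001, -1.0]] [-23.   38.5  94.7   0.1  46.8  53.9]
[91.6  1.4 96.8]
```

```bash
python3 -m jog '[[0,0,-0.004,0,0,0,0],[0,0,-0.008,0,0,0,0],[0,0,-0.012,0,0,0,0],[0,0,-0.016,0,0,0,0],[0,0,-0.02,0,0,0,0],[0,0,-0.023,0,0,0,0],[0,0,-0.026,0,0,0,0],[0,0,-0.028,0,0,0,0],[0,0,-0.03,0,0,0,0],[0,0,-0.031,0,0,0,0],[0,0,-0.032,0,0,0,0],[0,0,-0.033,0,0,0,0],[0,0,-0.033,0,0,0,0]]';  python3 -c "
from h import *
s=st();print(infix(s),'push',F[:,0]@np.array(s['force']))"
```

```text
time_s: 19.45
position: [0.5643, -0.0909, 0.0888]
tcp_rot: [[0.974, 0.227, 0.002], [0.227, -0.974, -0.002], [0.002, 0.002, -1.0]]
force: [-0.8, -5.4, 4.7]
opening: 0.184
grasp_force: 30.0
19.45 [ 0.5643 -0.0909  0.0888] [-0.8 -5.4  4.7] 0.184 30.0
[[0.974, 0.227, 0.002], [0.227, -0.974, -0.002], [0.002, 0.002, -1.0]] [-20.3  37.8  96.7  -0.1  45.4  56.6]
[60.1  1.4 96.8] push 5.1183181795259465
```

```bash
python3 -m jog '[[0,0,-0.001,0,0,0,0],[0,0,-0.002,0,0,0,0],[0,0,-0.003,0,0,0,0],[0,0,-0.003,0,0,0,0]]';  python3 -c "
from h import *
s=st();print(infix(s),'push',F[:,0]@np.array(s['force']))"
```

```text
time_s: 19.95
position: [0.5637, -0.0882, 0.0888]
tcp_rot: [[0.974, 0.227, 0.002], [0.227, -0.974, -0.002], [0.002, 0.003, -1.0]]
force: [-1.3, -6.3, 4.1]
opening: 0.18
grasp_force: 30.0
19.95 [ 0.5637 -0.0882  0.0888] [-1.3 -6.3  4.1] 0.18 30.0
[[0.974, 0.227, 0.002], [0.227, -0.974, -0.002], [0.002, 0.003, -1.0]] [-20.1  37.7  96.8  -0.1  45.3  56.9]
[57.3  1.4 96.8] push 5.814859346182876
```

```bash
python3 -m jog '[[0,0,-0.001,0,0,0,0],[0,0,-0.0015,0,0,0,0],[0,0,-0.002,0,0,0,0],[0,0,-0.002,0,0,0,0]]';  python3 -c "
from h import *
s=st();print(infix(s),'push',F[:,0]@np.array(s['force']))"
```

```text
time_s: 20.45
position: [0.5635, -0.0874, 0.0888]
tcp_rot: [[0.974, 0.227, 0.003], [0.227, -0.974, -0.004], [0.002, 0.004, -1.0]]
force: [-1.2, -9.5, 4.4]
opening: 0.183
grasp_force: 30.1
20.45 [ 0.5635 -0.0874  0.0888] [-1.2 -9.5  4.4] 0.183 30.1
[[0.974, 0.227, 0.003], [0.227, -0.974, -0.004], [0.002, 0.004, -1.0]] [-20.   37.7  96.9  -0.2  45.2  57. ]
[56.4  1.4 96.8] push 8.998051099865018
```

```bash
python3 -m jog '[[0,0,-0.001,0,0,0,0],[0,0,-0.002,0,0,0,0],[0,0,-0.003,0,0,0,0],[0,0,-0.003,0,0,0,0]]';  python3 -c "
from h import *
s=st();print(infix(s),'push',F[:,0]@np.array(s['force']))"
```

```text
time_s: 20.95
position: [0.5636, -0.0873, 0.0889]
tcp_rot: [[0.974, 0.228, 0.004], [0.228, -0.974, -0.008], [0.002, 0.009, -1.0]]
force: [-2.1, -16.5, 1.9]
opening: 0.179
grasp_force: 30.1
20.95 [ 0.5636 -0.0873  0.0889] [ -2.1 -16.5   1.9] 0.179 30.1
[[0.974, 0.228, 0.004], [0.228, -0.974, -0.008], [0.002, 0.009, -1.0]] [-19.8  37.7  97.   -0.5  45.   57.3]
[56.3  1.5 96.9] push 15.627894556184094
```

```bash
python3 -m jog '[[0,0,-0.001,0,0,0,0],[0,0,-0.002,0,0,0,0],[0,0,-0.003,0,0,0,0],[0,0,-0.004,0,0,0,0],[0,0,-0.004,0,0,0,0],[0,0,-0.004,0,0,0,0],[0,0,-0.004,0,0,0,0],[0,0,-0.004,0,0,0,0],[0,0,-0.004,0,0,0,0],[0,0,-0.004,0,0,0,0],[0,0,-0.004,0,0,0,0],[0,0,-0.004,0,0,0,0]]';  python3 -c "
from h import *
s=st();print(infix(s),'push',F[:,0]@np.array(s['force']))"
```

```text
time_s: 22.45
position: [0.5636, -0.0871, 0.0888]
tcp_rot: [[0.973, 0.23, 0.006], [0.23, -0.973, -0.014], [0.003, 0.015, -1.0]]
force: [-2.7, -27.9, -1.7]
opening: 0.185
grasp_force: 30.2
22.45 [ 0.5636 -0.0871  0.0888] [ -2.7 -27.9  -1.7] 0.185 30.2
[[0.973, 0.23, 0.006], [0.23, -0.973, -0.014], [0.003, 0.015, -1.0]] [-19.7  37.6  97.1  -0.9  44.7  57.7]
[56.1  1.5 96.8] push 26.60310877664133
```

```bash
python3 -m jog '[[0,0,0.003,0,0,0,0],[0,0,0.006,0,0,0,0],[0,0,0.0065,0,0,0,0],[0,0,0.0065,0,0,0,0],[0.5,0,0.007,0,0,0,0],[0.5,0,0.008,0,0,0,0],[0.5,0,0.008,0,0,0,0],[0.5,0,0.008,-0.04,0,0,0],[0.5,0,0.02,-0.09,0,0,0],[0.5,0,0.06,-0.11,0,0,0],[0.5,0,0.1,-0.12,0,0,0],[0.5,0,0.1,-0.12,0,0,0],[0.5,0,0.1,-0.12,0,0,0]]'; python3 m.py; python3 -c "
from h import *
im,d=viewer.capture('scene');cv2.imwrite('pics/s4.png',cv2.resize(im[130:290,150:350],(750,600)))"
```

```text
time_s: 24.08
position: [0.5829, -0.1751, 0.2076]
tcp_rot: [[0.974, 0.227, -0.001], [0.227, -0.974, 0.001], [-0.001, -0.001, -1.0]]
force: [0.5, 0.9, 0.2]
opening: 0.498
grasp_force: 0.0
24.075 [ 0.5829 -0.1751  0.2076] [0.5 0.9 0.2] 0.498 0.0
[[0.974, 0.227, -0.001], [0.227, -0.974, 0.001], [-0.001, -0.001, -1.0]] [-27.2  30.7  86.    0.   63.4  49.6]
[146.3   0.5 215.6]
scene base 1374 [10.4  3.7] [111.9 231.2] 89.62 z 10.2
scene carrier 366 [-14.2   3.6] [51.  61.9] 0.36 z 73.2
scene handle 59 [56.5  3.7] [14.6 25.1] 1.99 z 105.5
scene jawtop 160 [22.4  4.1] [29.3 60.4] 2.08 z 59.2
scene fixtop 84 [-55.6   3.5] [46.9 18.1] 89.99 z 58.8
top base 1410 [-5.4 -2.2] [115.1 201.8] 89.87 z 9.7
top carrier 392 [-16.6  -1.7] [49.5 59.6] 0.24 z 72.8
top handle 56 [54.1 -1.6] [16. 24.] 4.19 z 105.7
top jawtop 145 [22.2 -1.5] [24.7 46.1] 0.01 z 58.5
top fixtop 131 [-53.7  -1.7] [46.  23.8] 89.47 z 58.6
```

View pics/s4.png

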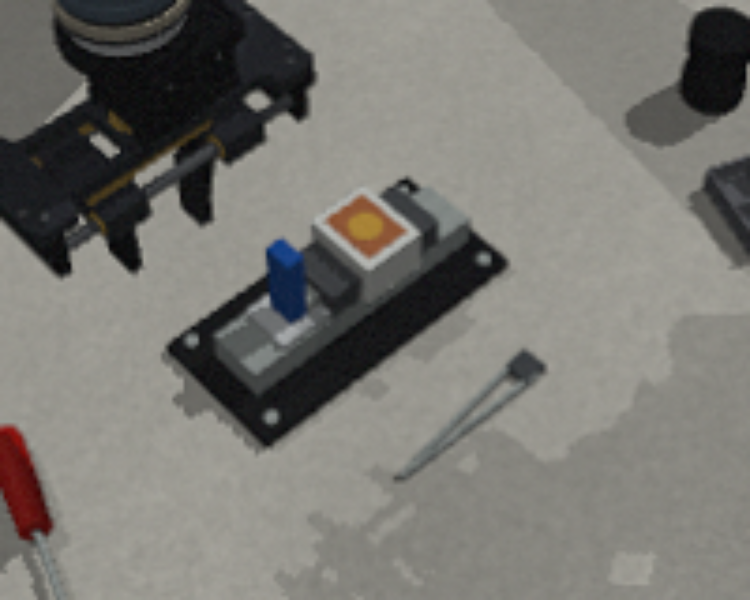

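The carrier is clamped with the copper facing up at crop (366,225). The carrier-to-handle spacing is 70.7 mm against an expected 71 mm, so the jaw is closed on it. It is centred and square, and the gripper is clear.

```bash
python3 -c "
from h import *
print(workorder.hand_in())"
```

```text
the job is handed in; nothing more can be done
None
```

The job is handed in at about 24 s: the carrier is clamped copper-up, flat and centred to about 0.3 mm, after a push of about 27 N held for a second; one mistyped row while releasing the handle drove the jaw to its open stop, and I don't know the peak force there.

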